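# One full stroke of the crank feeder

## Robot

A 6-joint arm with a two-finger parallel gripper is mounted at the origin on a cart in front of the work surface, level with it; the furniture and walls round the work are solid. World frame = base frame: x ahead of the robot, y to its left, z up, the work surface at z = 0. Lengths are in m, angles in rad, forces in N, time in s.
With the tool pointing down it reaches from about 0.375 to 0.9 m from the base axis. Payload 3.1 kg.
Tool frame: the origin (TCP) lies between the finger pads; the fingertips stand 17 mm ahead of it and the grasp point (between the pads) lies 2 mm behind it; z points along the fingers, y is the line along which they close (so a half turn about z gives the same grasp; the last joint's range is limited). The gripper opens to 85 mm and grips with 20 to 120 N. Pads are 22 mm wide; open, the fingers measure 114 mm over their backs; the gripper's body (76 mm by 85 mm) begins 54 mm behind the grasp point. The pads swing forward as they close: fully open they stand 13 mm farther back than shut.
Start: joints at [0.993, 0.527, 1.433, -0, 1.181, -0.178], TCP at [0.243, 0.576, 0.248] pointing down, gripper open.
Joint ranges: [-3.08, 3.08], [-0.75, 2.2], [0.22, 2.44], [-1.43, 4.57], [0, 2.65], [-2.85, 2.85]. Speed limits (rad/s): [2.79, 2.79, 3.14, 3.14, 3.14, 3.14].

## Interface

Orientations are given as a unit quaternion [x, y, z, w].
In Python, from station import sense, vision, order gives the robot as it stands.
- The arm moves only by the shell command python3 -m crank 'ROWS' [OPENING] [FORCE]. ROWS is JSON, a list of rows, each an object with "dp": the shift along the world's x, y, z in units of 30 mm (1.0 is 30 mm), a list of three; "angular": the turn, a rotation vector about the world's x, y, z in degrees, a list of three. In form: [{"dp": [dx, dy, dz], "angular": [ax, ay, az]}, ...]. A call has 1 to 20 rows; each row shifts and turns the commanded pose from where the row before left it; what a row does not reach is not made up. A row lasts 1/10 s, in which the tool goes at most 50 mm and 8.59 degrees, less where a joint would pass 70% of its speed; a pose out of reach is approached as far as the arm can. A call is refused whole if a number of a shift passes 1 or a number of a turn 8.59, either way. A call with a gripper value outside its range is refused whole. OPENING is the closure, from 0 (fully open) to 1 (shut), set as the call begins (- or left out, the last holds). The fingers move at their own pace and stop on an object; FORCE is the grip in N (left out, the last holds). Time passes only in rows, so rows that do not move let the fingers close. It gives the time, the measured TCP pose, the force, the opening and the grip force at its end, in the units of the state.
- sense(): the state, without advancing time (a new reading comes with each control period).
- vision.snapshot(name): name is "side" or "top" or "wrist"; returns a dict with "image" (420x560x3 uint8, blue, green, red), "range_z" (420x560 float32, m along the optical axis (not along the pixel's ray), 0 where there is no reading), "mtx" (3x3 intrinsics, pixels), "dist" ([k1, k2, p1, p2, k3] as OpenCV has them; the pictures are not rectified), "pose" (4x4, takes a point from camera to world coordinates); the wrist camera has in their place "mount" (4x4, takes a point from camera to tool coordinates, whose origin is the TCP and whose axes are the flange's). Camera axes: x right, y down, z forward; pixel columns grow to the right and rows downward; lengths in m; the calibration is good to about 2 mm. A picture is of the moment at which its call begins: read the wrist's pose just before it.
- order.sign_off(): hands the job in; it is judged then, once.
The state is a dict: "t": time; "q": joint angles; "qd": joint speeds; "tau": joint torques, N m; "tcp_pos": TCP position; "tool_rot": TCP orientation; "force": force on the tool from outside, world axes, zero at the start; "ft_torque": the same for the moment, N m; "finger_gap": opening from 0.0 (shut) to 1.0 (fully open); "gripper_force": force on a finger pad.
Only numpy, scipy, OpenCV 4.12 (cv2) and the standard library are available. Lean on these libraries where they do the work, as an engineer would, in place of code of your own. Each camera call takes 0.05 s, during which the arm holds its last target. There are 200 camera calls.

## Task

One of the two crank feeders on the bench still has its rusty steel plate lying on the bed in front of the ram. Take that feeder's handwheel by its upright crank grip and turn it clockwise (seen from above) through exactly one revolution, so that the ram pushes the plate off into the tray and comes home again, then let go with the grip back at the index finger. Do not run on into a second stroke, do not touch the plate with the gripper, and leave the other feeder's wheel alone.

Things in the scene. Friction and masses are not known exactly. Their poses are not given: they have to be found in the camera images.
- feeder: The loaded feeder: grey bench machine, 325 x 124 mm, fixed; place and yaw vary. Origin on the bench under the wheel's axis, z up, x the way the ram pushes. Level dark five-spoked handwheel, 144 mm across, top at 96 mm, hub to 101. Index finger at x=-83, 95 high. Bed 40 high; tray x 125 to 229, y -46 to 46, floor at 34, walls to 50. Ram goes out 70 mm and back in one turn.
- wheel (a joint): Its wheel's angle, rad: 0 at start (home), growing clockwise from above, one revolution = 6.283; stops at -0.12 and 7.08. Black upright grip, 26 mm thick, 100 to 150 mm above the bench, spins freely on its pin, so a hand can hold it and circle without turning; at angle q it is at x=-55 cos q, y=55 sin q mm in the feeder's frame. Needs 2 to 6 N there; stays where left.
- plate: Rusty brown steel plate, 50 x 62 x 14 mm, about 0.4 kg, lying on the loaded feeder's bed in front of the ram; origin at the centre of its underside, z up, short side along x.
- idle_wheel (a joint): Angle in rad (0 at start) of the other feeder's handwheel. That feeder looks just the same but has an empty bed: its plate already lies in its tray. Leave it alone.
Mind the look-alikes: they are no part of the job. Leave any green or yellow look-alike of the plate alone.

How it is judged:
By the outcome, as a careful person would: the job done as asked, in the order asked, and still so for the second after the job is handed in, with the robot touching nothing.
It also fails if it takes over 48 s, if anything falls off the work surface, if the arm or the gripper's body presses on something with over 40 N, if the wrist force passes 120 N, or if a joint passes its speed limit or range.

## Working session

There is one attempt and no reset: what is moved stays moved. The work goes in short steps, Python scripts to look and compute and a shell command to move; the robot and the scene stay as the last step left them, time stands still between calls to the robot, and variables do not carry over. Pictures are saved under pics/ and viewed, at most 10 in all, crops included, and the job is handed in when it is done.

```bash
ls; mkdir -p pics; cat > h.py <<'E'
import numpy as np, cv2
from station import sense, vision, order
def pts(s, uv, z=None, T=None):
    """pixels -> world points; on plane z if given, else by the range image"""
    uv=np.atleast_2d(np.float64(uv)); T=s["pose"] if T is None else T
    n=cv2.undistortPoints(uv[:,None],s["mtx"],np.array(s["dist"]))[:,0]
    r=np.c_[n,np.ones(len(n))]; R,t=np.array(T)[:3,:3],np.array(T)[:3,3]
    if z is None:
        d=np.array([s["range_z"][int(v),int(u)] for u,v in uv])
    else: d=(z-t[2])/(r@R.T)[:,2]
    return (r*d[:,None])@R.T+t
E
python3 - <<'E'
from h import *
import pickle
for n in("top","side"):
    s=vision.snapshot(n); cv2.imwrite(f"pics/{n}1.png",s["image"]); pickle.dump(s,open(n+".pkl","wb"))
    print(n,np.round(s["pose"],3).tolist())
print(sense())
E
```

```text
pics
top [[-0.026, -0.998, 0.052, 0.514], [-1.0, 0.026, -0.008, 0.058], [0.007, -0.052, -0.999, 1.102], [0.0, 0.0, 0.0, 1.0]]
side [[0.813, -0.351, 0.464, 0.105], [-0.582, -0.508, 0.635, -0.621], [0.013, -0.787, -0.617, 0.715], [0.0, 0.0, 0.0, 1.0]]
{'t': 0.1, 'q': array([ 9.92511803e-01,  5.28352099e-01,  1.43381655e+00, -2.15672002e-05,
        1.18142105e+00, -1.78535733e-01]), 'qd': array([ 0.00030326, -0.00336352, -0.00258152,  0.00070408,  0.000906  ,
        0.00126186]), 'tau': array([-3.88647431e-04, -4.43305349e+01, -1.78586698e+01, -2.46913924e-04,
        3.81831836e-03, -4.79451199e-07]), 'tcp_pos': array([0.2428859 , 0.57518155, 0.24743094]), 'tool_rot': array([ 1.98542108e-01,  9.80091850e-01, -9.31565136e-04, -3.59631171e-04]), 'force': array([0.49354074, 0.24202295, 0.17412764]), 'ft_torque': array([ 0.02504607, -0.00806919,  0.03545968]), 'gripper_force': 0.0, 'finger_gap': 1.0016325413604363}
```

View pics/top1.png

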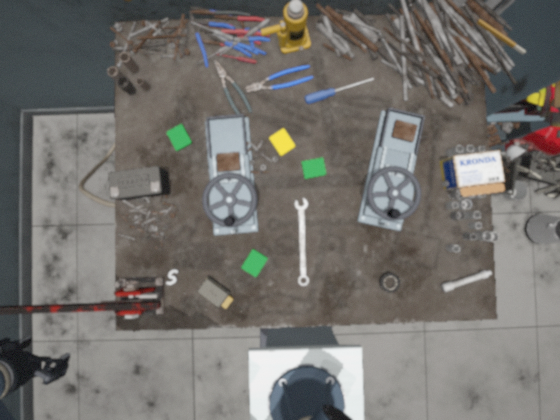

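View pics/side1.png

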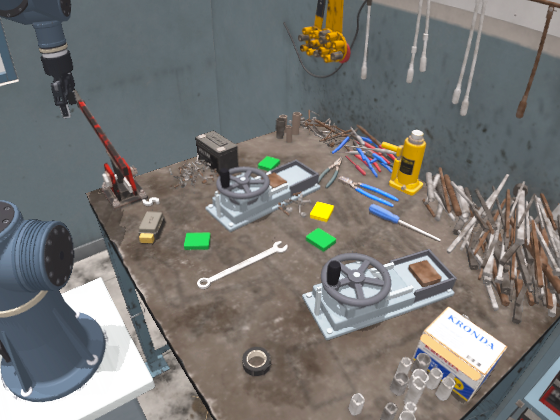

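The top view shows two candidates. The left feeder has its wheel hub at about (231,199) and a plate at (228,161), close in front of the wheel on the bed. The right feeder has its hub at (392,193) and a plate at (404,130), far out in the tray. The left one fits "loaded"; I'll confirm it with measurements and an enlarged crop.

```bash
python3 - <<'E'
from h import *
import pickle
s=pickle.load(open("top.pkl","rb")); im=s["image"]; hsv=cv2.cvtColor(im,cv2.COLOR_BGR2HSV)
H,W=im.shape[:2]
for name,(u0,v0,u1,v1) in dict(left=(195,110,265,240),right=(350,100,430,235)).items():
    c=hsv[v0:v1,u0:u1]
    u,v=np.meshgrid(np.arange(u0,u1),np.arange(v0,v1)); uv=np.c_[u.ravel(),v.ravel()]
    P=pts(s,uv); hs=c.reshape(-1,3)
    ok=s["range_z"][v0:v1,u0:u1].ravel()>0
    g=ok&(P[:,2]>.125)&(P[:,2]<.17); print(name,"grip",g.sum(),P[g].mean(0).round(4),P[g].max(0).round(3),P[g].min(0).round(3))
    w=ok&(P[:,2]>.084)&(P[:,2]<.108); 
    (cx,cy),r=cv2.minEnclosingCircle(np.float32(P[w][:,:2]*1000)); print(" wheel",cx,cy,r,w.sum())
    b=((hs[:,0]<18)&(hs[:,1]>70)).reshape(c.shape[:2]).astype(np.uint8); b[v>210]=0
    n,l,st,ce=cv2.connectedComponentsWithStats(b)
    for i in range(1,n):
        if st[i,4]>150:
            q=(l==i).ravel(); print(" brown",ce[i]+[u0,v0],st[i,4],"P med",np.median(P[q],0).round(4), pts(s,[ce[i]+[u0,v0]],.054).round(4))
L=cv2.resize(im[105:245,190:270],None,fx=4,fy=4,interpolation=3);R=cv2.resize(im[100:240,350:430],None,fx=4,fy=4,interpolation=3)
cv2.imwrite("pics/crop1.png",np.hstack([L,R]))
E
```

```text
left grip 92 [0.5126 0.184  0.1466] [0.523 0.197 0.152] [0.501 0.173 0.125]
 wheel 560.3464965820312 189.14102172851562 78.68792724609375 1469
 brown [226.93014706 161.27573529] 272 P med [0.6726 0.1992 0.0536] [[0.672  0.1989 0.054 ]]
right grip 102 [ 0.5208 -0.2215  0.1454] [ 0.533 -0.212  0.155] [ 0.51  -0.235  0.125]
 wheel 565.4686279296875 -235.7389678955078 78.08374786376953 1420
 brown [403.23381295 130.        ] 278 P med [ 0.7478 -0.2848  0.0472] [[ 0.7463 -0.2838  0.054 ]]
```

View pics/crop1.png

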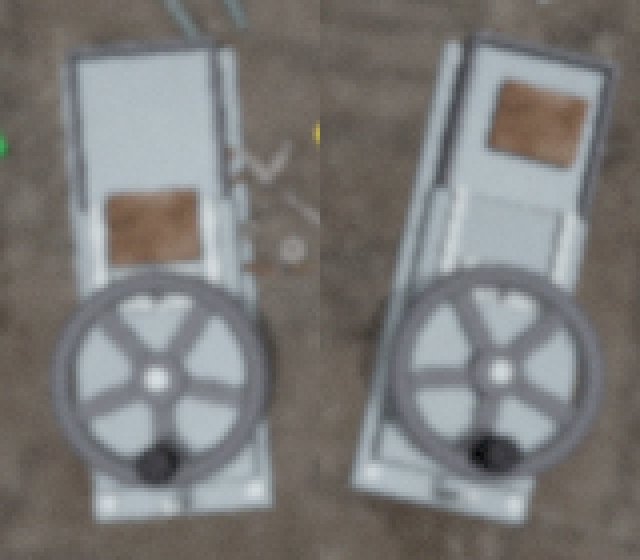

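The crop confirms it: the left feeder has its plate on the bed ahead of the ram with an empty tray, while the right one's plate is in its tray. Before leaving I'll check hub, grip and yaw, and the red lever next to the gripper.

```bash
python3 - <<'E'
from h import *
import pickle
s=pickle.load(open("top.pkl","rb"))
hub=pts(s,[[229.3,199.75]],.101)[0]; g=pts(s,[[229.2,220.4]],.15)[0]; pl=pts(s,[[226.9,161.3]],.054)[0]
print("hub",hub.round(4),"grip",g.round(4),np.hypot(*(hub-g)[:2]),"plate",pl.round(4),np.hypot(*(pl-hub)[:2]))
for a,b in((hub,pl),(g,hub),(g,pl)): print(np.degrees(np.arctan2(*(b-a)[1::-1])))
for u in range(2,166,18): 
    c=s["range_z"][285:325,u]; v=285+np.argmin(np.where(c>0,c,9)); print(u,v,pts(s,[[u,v]])[0].round(3))
t=pickle.load(open("side.pkl","rb"))
for uv in [(75,103),(80,115),(90,135),(105,160),(64,100),(62,80)]: print(uv,pts(t,[uv])[0].round(3))
E
```

```text
hub [0.5652 0.1882 0.101 ] grip [0.5123 0.1831 0.15  ] 0.05314884821875642 plate [0.6719 0.199  0.054 ] 0.1072536225501739
5.733501543933987
5.603090326939273
5.690290210623137
2 313 [0.304 0.73  0.173]
20 313 [0.303 0.688 0.169]
38 309 [0.311 0.646 0.165]
56 307 [0.315 0.603 0.163]
74 306 [0.315 0.561 0.159]
92 311 [0.302 0.518 0.156]
110 306 [0.312 0.476 0.152]
128 309 [0.303 0.434 0.148]
146 304 [0.314 0.391 0.145]
164 321 [0.236 0.39  0.004]
(75, 103) [0.27  0.615 0.245]
(80, 115) [ 0.38   1.389 -0.112]
(90, 135) [ 0.4    1.382 -0.223]
(105, 160) [ 0.44   1.381 -0.38 ]
(64, 100) [0.23  0.506 0.302]
(62, 80) [0.243 0.54  0.343]
```

Hub, grip and plate agree: yaw ≈5.7°, and the hub–grip distance is 53 mm against the nominal 55. The lever tops out at 0.17 m, so I'll pass over it.

```bash
python3 -m crank '[{"dp":[0,0,1],"angular":[0,0,0]},{"dp":[0,-0.5,0.7],"angular":[0,0,0]},{"dp":[0.6,-0.9,0],"angular":[0,0,0]},{"dp":[0.65,-0.95,0],"angular":[0,0,0]},{"dp":[0.65,-0.95,0],"angular":[0,0,0]},{"dp":[0.65,-0.95,0],"angular":[0,0,0]},{"dp":[0.65,-0.95,0],"angular":[0,0,0]},{"dp":[0.65,-0.95,0],"angular":[0,0,0]},{"dp":[0.65,-0.95,0],"angular":[0,0,0]},{"dp":[0.65,-0.95,0],"angular":[0,0,0]},{"dp":[0.65,-0.95,0],"angular":[0,0,0]},{"dp":[0.65,-0.95,0],"angular":[0,0,0]},{"dp":[0.65,-0.95,0],"angular":[0,0,0]},{"dp":[0.65,-0.95,0],"angular":[0,0,0]},{"dp":[0.65,-0.95,0],"angular":[0,0,0]},{"dp":[0.6,-0.6,-0.5],"angular":[0,0,0]},{"dp":[0,0,0],"angular":[0,0,0]}]' 0
python3 - <<'E'
from h import *
import pickle
from scipy.spatial.transform import Rotation as Ro
st=sense(); s=vision.snapshot("wrist"); T=np.eye(4);T[:3,:3]=Ro.from_quat(st["tool_rot"]).as_matrix();T[:3,3]=st["tcp_pos"]
s["pose"]=T@np.array(s["mount"]); pickle.dump(s,open("w.pkl","wb")); cv2.imwrite("pics/w1.png",s["image"])
print(st["tcp_pos"],st["force"],np.round(s["pose"],3).tolist())
E
```

```text
t: 1.8
tcp_pos: [0.5145, 0.1711, 0.2825]
tool_rot: [0.201, 0.98, -0.001, -0.001]
force: [0.0, 0.5, -0.5]
finger_gap: 1.002
gripper_force: 0.0
[0.51446725 0.17112418 0.28248288] [ 0.04150721  0.49568101 -0.54968132] [[0.392, 0.884, 0.256, 0.45], [0.92, -0.376, -0.111, 0.198], [-0.002, 0.279, -0.96, 0.409], [0.0, 0.0, 0.0, 1.0]]
```

View pics/w1.png

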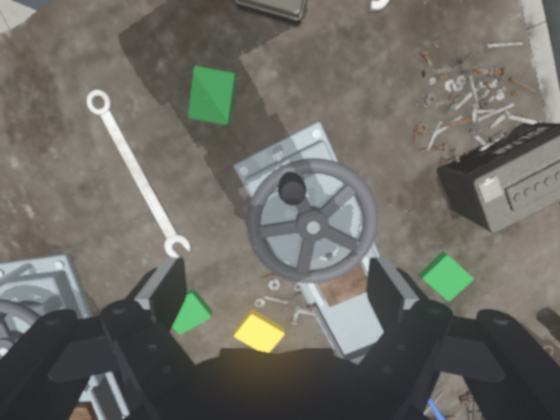

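The wrist view shows the wheel hub at about (313,228), the black grip's top at about (291,186), and the plate at (345,285). I'll measure these precisely.

```bash
python3 - <<'E'
from h import *
import pickle
s=pickle.load(open("w.pkl","rb")); im=s["image"]
u,v=np.meshgrid(np.arange(235,390),np.arange(145,295)); uv=np.c_[u.ravel(),v.ravel()]; P=pts(s,uv)
g=(P[:,2]>.143)&(P[:,2]<.16)
(cx,cy),r=cv2.minEnclosingCircle(np.float32(P[g][:,:2]*1000)); print("grip",cx,cy,r,g.sum(),np.median(P[g],0),P[g].mean(0))
w=(P[:,2]>.085)&(P[:,2]<.106)
e=cv2.fitEllipse(cv2.convexHull(np.float32(P[w][:,:2]*1000))); print("wheel",e)
print("hub",pts(s,[[313,227.5]],.101).round(4),pts(s,[[313,227.5]]).round(4))
print("grip top",pts(s,[[291.5,185.5]],.15).round(4))
E
```

```text
grip 513.1312255859375 186.28773498535156 12.276921272277832 598 [0.51225753 0.1863955  0.15029329] [0.51242285 0.18635298 0.149723  ]
wheel ((563.7822265625, 189.08804321289062), (138.6265869140625, 155.43739318847656), 95.0422592163086)
hub [[0.569  0.1894 0.101 ]] [[0.5688 0.1894 0.1014]]
grip top [[0.5073 0.1877 0.15  ]]
```

Top and wrist views agree to within a few mm: grip ≈ (0.512, 0.185), hub ≈ (0.567, 0.190). Next I descend and grip.

```bash
python3 -m crank '[{"dp":[-0.08,0.46,-0.5],"angular":[0,0,0]},{"dp":[0,0,-0.9],"angular":[0,0,0]},{"dp":[0,0,-0.9],"angular":[0,0,0]},{"dp":[0,0,-0.9],"angular":[0,0,0]},{"dp":[0,0,-0.9],"angular":[0,0,0]},{"dp":[0,0,-0.6],"angular":[0,0,0]},{"dp":[0,0,-0.3],"angular":[0,0,0]},{"dp":[0,0,0],"angular":[0,0,0]},{"dp":[0,0,0],"angular":[0,0,0]}]' 0; python3 -m crank '[{"dp":[0,0,0],"angular":[0,0,0]},{"dp":[0,0,0],"angular":[0,0,0]},{"dp":[0,0,0],"angular":[0,0,0]},{"dp":[0,0,0],"angular":[0,0,0]},{"dp":[0,0,0],"angular":[0,0,0]},{"dp":[0,0,0],"angular":[0,0,0]},{"dp":[0,0,0],"angular":[0,0,0]},{"dp":[0,0,0],"angular":[0,0,0]}]' 1 30
```

```text
t: 2.75
tcp_pos: [0.5111, 0.1881, 0.1351]
tool_rot: [0.198, 0.98, 0.0, 0.001]
force: [1.3, 0.1, 0.5]
finger_gap: 1.004
gripper_force: 0.0
t: 3.55
tcp_pos: [0.511, 0.1874, 0.1348]
tool_rot: [0.199, 0.98, 0.0, 0.0]
force: [-1.7, -1.4, 5.5]
finger_gap: 0.292
gripper_force: 29.5
```

Gripped: the gap of about 25 mm matches the grip's thickness, and the forces are low. I'll work out the circle steps (10° each).

```bash
python3 - <<'E'
import numpy as np
a=np.radians(np.arange(0,361,10)-5.7); p=55/30*np.c_[-np.cos(a),np.sin(a)]
r=np.round(np.cumsum(np.diff(p,axis=0),axis=0),2); r=np.diff(np.vstack([[0,0],r]),axis=0)
for i in range(0,36,9): print(np.round(r[i:i+9],2).tolist())
E
```

```text
[[-0.0, 0.32], [0.05, 0.31], [0.1, 0.31], [0.16, 0.28], [0.2, 0.24], [0.24, 0.21], [0.28, 0.16], [0.3, 0.12], [0.31, 0.06]]
[[0.32, 0.0], [0.32, -0.05], [0.3, -0.11], [0.28, -0.15], [0.24, -0.21], [0.21, -0.24], [0.17, -0.27], [0.11, -0.3], [0.06, -0.32]]
[[0.0, -0.32], [-0.05, -0.31], [-0.1, -0.3], [-0.16, -0.28], [-0.2, -0.25], [-0.25, -0.21], [-0.27, -0.16], [-0.3, -0.11], [-0.31, -0.06]]
[[-0.32, -0.01], [-0.32, 0.06], [-0.3, 0.1], [-0.28, 0.16], [-0.25, 0.2], [-0.2, 0.24], [-0.17, 0.28], [-0.11, 0.3], [-0.06, 0.31]]
```

```bash
python3 -m crank '[{"dp":[0,0.32,0],"angular":[0,0,0]},{"dp":[0.05,0.31,0],"angular":[0,0,0]},{"dp":[0.1,0.31,0],"angular":[0,0,0]},{"dp":[0.16,0.28,0],"angular":[0,0,0]},{"dp":[0.2,0.24,0],"angular":[0,0,0]},{"dp":[0,0,0],"angular":[0,0,0]},{"dp":[0,0,0],"angular":[0,0,0]}]'
```

```text
t: 4.25
tcp_pos: [0.5287, 0.2317, 0.1348]
tool_rot: [0.198, 0.98, 0.001, 0.003]
force: [3.9, -3.2, 2.9]
finger_gap: 0.293
gripper_force: 30.1
```

Tracking well, with low forces. I'll carry on to the half turn.

```bash
python3 -m crank '[{"dp":[0.24,0.21,0],"angular":[0,0,0]},{"dp":[0.28,0.16,0],"angular":[0,0,0]},{"dp":[0.3,0.12,0],"angular":[0,0,0]},{"dp":[0.31,0.06,0],"angular":[0,0,0]},{"dp":[0.32,0,0],"angular":[0,0,0]},{"dp":[0.32,-0.05,0],"angular":[0,0,0]},{"dp":[0.3,-0.11,0],"angular":[0,0,0]},{"dp":[0,0,0],"angular":[0,0,0]}]'; python3 -m crank '[{"dp":[0.28,-0.15,0],"angular":[0,0,0]},{"dp":[0.24,-0.21,0],"angular":[0,0,0]},{"dp":[0.21,-0.24,0],"angular":[0,0,0]},{"dp":[0.17,-0.27,0],"angular":[0,0,0]},{"dp":[0.11,-0.3,0],"angular":[0,0,0]},{"dp":[0.06,-0.32,0],"angular":[0,0,0]},{"dp":[0,0,0],"angular":[0,0,0]},{"dp":[0,0,0],"angular":[0,0,0]}]'
```

```text
t: 5.05
tcp_pos: [0.5877, 0.2416, 0.1348]
tool_rot: [0.199, 0.98, -0.001, -0.001]
force: [-1.0, -5.3, 8.4]
finger_gap: 0.291
gripper_force: 30.6
t: 5.85
tcp_pos: [0.6204, 0.1985, 0.1349]
tool_rot: [0.199, 0.98, 0.0, -0.0]
force: [-0.3, -1.2, 6.1]
finger_gap: 0.284
gripper_force: 30.4
```

```bash
python3 -m crank '[{"dp":[0.01,-0.37,0],"angular":[0,0,0]},{"dp":[-0.05,-0.33,0],"angular":[0,0,0]},{"dp":[-0.1,-0.3,0],"angular":[0,0,0]},{"dp":[-0.16,-0.28,0],"angular":[0,0,0]},{"dp":[-0.2,-0.25,0],"angular":[0,0,0]},{"dp":[-0.25,-0.21,0],"angular":[0,0,0]},{"dp":[-0.27,-0.16,0],"angular":[0,0,0]},{"dp":[-0.3,-0.11,0],"angular":[0,0,0]},{"dp":[-0.31,-0.06,0],"angular":[0,0,0]},{"dp":[0,0,0],"angular":[0,0,0]},{"dp":[0,0,0],"angular":[0,0,0]}]'
```

```text
t: 6.95
tcp_pos: [0.5699, 0.1361, 0.1348]
tool_rot: [0.199, 0.98, -0.0, -0.001]
force: [-1.7, -0.9, 9.1]
finger_gap: 0.292
gripper_force: 30.7
```

```bash
python3 -m crank '[{"dp":[-0.3,-0.01,0],"angular":[0,0,0]},{"dp":[-0.31,0.05,0],"angular":[0,0,0]},{"dp":[-0.29,0.09,0],"angular":[0,0,0]},{"dp":[-0.27,0.15,0],"angular":[0,0,0]},{"dp":[-0.24,0.19,0],"angular":[0,0,0]},{"dp":[-0.19,0.24,0],"angular":[0,0,0]},{"dp":[-0.16,0.28,0],"angular":[0,0,0]},{"dp":[0,0,0],"angular":[0,0,0]},{"dp":[0,0,0],"angular":[0,0,0]}]'
python3 - <<'E'
from h import *
import pickle
from scipy.spatial.transform import Rotation as Ro
st=sense(); s=vision.snapshot("wrist"); T=np.eye(4);T[:3,:3]=Ro.from_quat(st["tool_rot"]).as_matrix();T[:3,3]=st["tcp_pos"]
s["pose"]=T@np.array(s["mount"]); pickle.dump(s,open("w2.pkl","wb")); t=vision.snapshot("top")
c=cv2.resize(t["image"][100:250,180:280],None,fx=4,fy=4)[:600]; w=cv2.resize(s["image"],(400,300)); 
o=np.zeros((600,800,3),np.uint8); o[:,:400]=c; o[:300,400:]=w; cv2.imwrite("pics/m1.png",o)
E
```

```text
t: 7.85
tcp_pos: [0.5167, 0.1664, 0.1348]
tool_rot: [0.199, 0.98, 0.0, -0.001]
force: [-1.8, 1.7, 10.6]
finger_gap: 0.292
gripper_force: 30.8
```

View pics/m1.png

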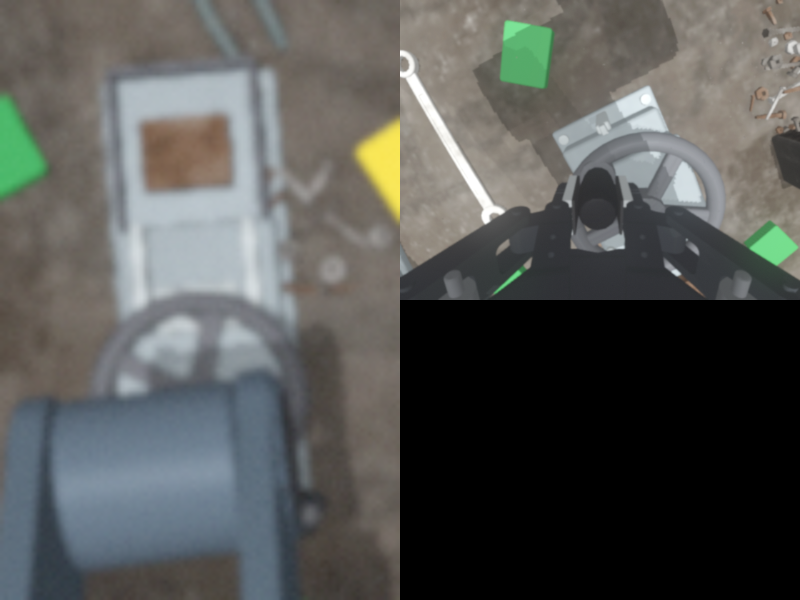

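The plate lies in the tray (top crop at 187,152) and the ram is on its way home. The index finger shows in the wrist view at about (283,178) full scale. I'll fit the centre from the measured poses and use the index finger and hub for the home direction.

```bash
python3 - <<'E'
from h import *
import pickle
from scipy.optimize import least_squares
p=np.array([[.511,.1874],[.5287,.2317],[.5877,.2416],[.6204,.1985],[.5699,.1361],[.5167,.1664]])
f=least_squares(lambda c:np.hypot(*(p-c).T)-.055,[.567,.19]); print(f.x,(f.fun*1000).round(1))
s=pickle.load(open("w2.pkl","rb")); w=pickle.load(open("w.pkl","rb"))
print(pts(s,[[283,178]],.095),pts(s,[[283,178]]))
a=cv2.resize(s["image"][100:300,200:400],(400,400),interpolation=3);b=cv2.resize(w["image"][110:310,220:420],(400,400),interpolation=3)
cv2.imwrite("pics/m2.png",np.hstack([a,b]))
E
```

```text
[0.56587453 0.19105876] [-0.   0.1  0.1  0.   0.1  0. ]
[[0.48335431 0.18406703 0.095     ]] [[0.48328925 0.18408621 0.09535098]]
```

View pics/m2.png

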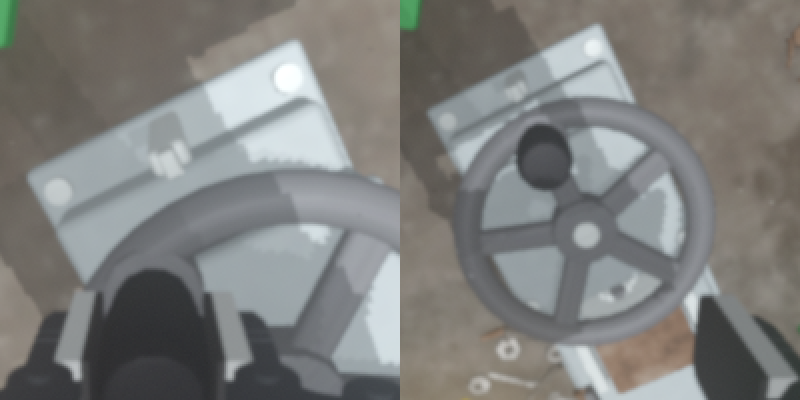

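The circle fit is excellent: centre (0.5659, 0.1911), residuals 0.1 mm. The index finger comes out 82.9 mm from it against the nominal 83. One more yaw check, from the base's two bolts and its tray edge.

```bash
python3 - <<'E'
from h import *
import pickle
s=pickle.load(open("w2.pkl","rb")); w=pickle.load(open("w.pkl","rb")); t=pickle.load(open("top.pkl","rb"))
c=np.array([.5659,.1911])
for im,uv in((s,[[344.5,138.5],[229,195]]),(w,[[316.5,133.5],[244,170.5]])):
    P=pts(im,uv); d=P[0]-P[1]; m=P.mean(0)[:2]; print("bolts",P.round(4).tolist(),"yaw",np.degrees(np.arctan2(-d[0],d[1])),"to mid",np.degrees(np.arctan2(*(c-m)[::-1])))
for im,uv in((s,[285,179]),(w,[277.5,154])):
    P=pts(im,[uv],.095)[0,:2]; print("index",P.round(4),np.degrees(np.arctan2(*(c-P)[::-1])))
hub=pts(t,[[229.3,199.75]],.101)[0,:2]; g=pts(t,[[229.2,220.4]],.15)[0,:2]
for z,uv in((.05,[[207.3,116.5],[209.4,157]]),(.05,[[243.7,117],[247.5,157]])): 
    P=pts(t,uv,z); d=P[0]-P[1]; print("tray",np.degrees(np.arctan2(d[1],d[0])))
q=c-np.array([.5167,.1664]); print("now",np.degrees(np.arctan2(*q[::-1])))
for y in (4.5,5,5.5): print(y,(c-.055*np.array([np.cos(np.radians(y)),np.sin(np.radians(y))])).round(4))
E
```

```text
bolts [[0.4874, 0.2357, 0.0177], [0.4936, 0.1341, 0.0178]] yaw 3.475014105894902 to mid 4.705897937028493
bolts [[0.4878, 0.2359, 0.0163], [0.4945, 0.134, 0.0181]] yaw 3.78598571740846 to mid 4.707909858671978
index [0.4843 0.1849] 4.371680388911106
index [0.4838 0.1848] 4.400005273888994
tray 2.1417414730651503
tray 4.218023126291217
now 26.65813928284545
4.5 [0.5111 0.1868]
5 [0.5111 0.1863]
5.5 [0.5112 0.1858]
```

Home direction ≈4.5° (index and bolt-midpoint agree), so the final grip spot is (0.5111, 0.1868). Now the last 22°.

```bash
python3 -m crank '[{"dp":[-0.09,0.22,0],"angular":[0,0,0]},{"dp":[-0.06,0.23,0],"angular":[0,0,0]},{"dp":[-0.03,0.23,0],"angular":[0,0,0]},{"dp":[0,0,0],"angular":[0,0,0]},{"dp":[0,0,0],"angular":[0,0,0]},{"dp":[0,0,0],"angular":[0,0,0]}]'
```

```text
t: 8.55
tcp_pos: [0.5111, 0.1867, 0.1348]
tool_rot: [0.199, 0.98, 0.0, -0.002]
force: [-2.0, 2.0, 11.0]
finger_gap: 0.293
gripper_force: 30.9
```

```bash
python3 -m crank '[{"dp":[0,0,0],"angular":[0,0,0]},{"dp":[0,0,0],"angular":[0,0,0]},{"dp":[0,0,0],"angular":[0,0,0]},{"dp":[0,0,0],"angular":[0,0,0]},{"dp":[0,0,0],"angular":[0,0,0]},{"dp":[0,0,0],"angular":[0,0,0]},{"dp":[0,0,0],"angular":[0,0,0]},{"dp":[0,0,0],"angular":[0,0,0]}]' 0 && python3 -m crank '[{"dp":[0,0,0.3],"angular":[0,0,0]},{"dp":[0,0,0.6],"angular":[0,0,0]},{"dp":[0,0,0.9],"angular":[0,0,0]},{"dp":[0,0,0.9],"angular":[0,0,0]},{"dp":[0,0,0.9],"angular":[0,0,0]},{"dp":[0,0,0.9],"angular":[0,0,0]},{"dp":[0,0,0.5],"angular":[0,0,0]},{"dp":[0,0,0],"angular":[0,0,0]},{"dp":[0,0,0],"angular":[0,0,0]}]'
python3 - <<'E'
from h import *
from scipy.spatial.transform import Rotation as Ro
st=sense(); s=vision.snapshot("wrist"); T=np.eye(4);T[:3,:3]=Ro.from_quat(st["tool_rot"]).as_matrix();T[:3,3]=st["tcp_pos"]
s["pose"]=T@np.array(s["mount"])
u,v=np.meshgrid(np.arange(230,390),np.arange(130,300)); P=pts(s,np.c_[u.ravel(),v.ravel()])
g=(P[:,2]>.143)&(P[:,2]<.16); (cx,cy),r=cv2.minEnclosingCircle(np.float32(P[g][:,:2]*1000)); print("grip",cx,cy,r,P[g].mean(0))
t=vision.snapshot("top"); o=np.zeros((600,800,3),np.uint8)
o[:400,:400]=cv2.resize(s["image"][110:310,220:420],(400,400),interpolation=3); o[:,400:]=cv2.resize(t["image"][100:250,180:280],(400,600)); cv2.imwrite("pics/f.png",o)
E
```

```text
t: 9.35
tcp_pos: [0.5132, 0.1863, 0.1343]
tool_rot: [0.199, 0.98, -0.0, -0.0]
force: [0.4, 0.1, -0.2]
finger_gap: 1.001
gripper_force: 0.0
t: 10.25
tcp_pos: [0.5129, 0.1863, 0.2845]
tool_rot: [0.199, 0.98, 0.0, 0.0]
force: [-0.0, -0.2, -0.3]
finger_gap: 0.995
gripper_force: 0.0
grip 513.3313598632812 185.72691345214844 12.429272651672363 [0.51234192 0.18609326 0.1496937 ]
```

View pics/f.png

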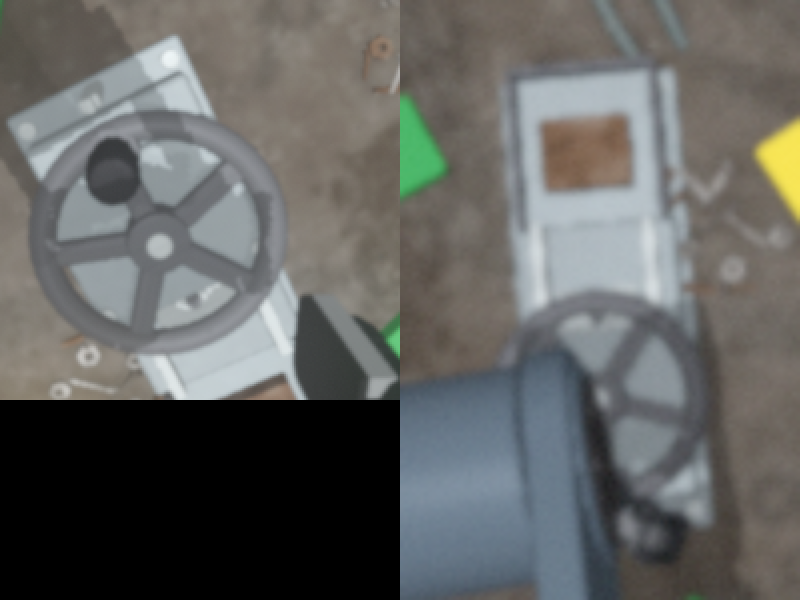

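The wrist view shows the grip at about (113,170), in line with the index finger and within 0.3 mm of where it started. The plate lies in the tray at (587,152), the ram is home and the gripper is clear. I'm handing it in.

```bash
python3 -c "from station import order; print(order.sign_off())"
```

```text
the job is handed in; nothing more can be done
None
```

I turned the loaded (left) feeder's wheel one clockwise revolution: its plate is in the tray, the ram is home, and the grip was released at the index finger within about 0.3 mm of its starting measurement; the job is handed in, but no verdict came back.

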